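# Tip the brass pommels into the drawer and shut it

### The job

Pick up the aluminium pan by its leaning grip plate, tip all five brass pommels out of it into the open drawer, and stand the empty pan level on the bench again. Then push the drawer fully home, past its spring catch, so that its front is flush under the overhanging top. Leave the other things on the bench where they are.

Things in the scene. Friction and masses are not known exactly. Their poses are not given: they have to be found in the camera images.
- cabinet: low grey one-drawer unit, fixed; carcass 280 deep (x) x 250 wide mm. Origin: foot of the middle of the carcass front, on the bench; x points into the unit, its front (-x) faces the robot's right. Its wooden top, 115 to 135 mm above the bench and 270 wide, overhangs the carcass front by 25 mm (front edge at x = -25 mm), so it shades the closed drawer. Things on the rear of the top reach 185 mm
- drawer (a joint): how far the drawer stands open, m: 0 = fully home and flush with the carcass front, grows as it slides out along the unit's -x (at most 0.20). A spring catch resists over the last 14 mm (about 8 N), then snaps the drawer home below about 5 mm; short of that it stays ajar
- drawer_front (a point): point on the outer face of the drawer's flat front panel (no protruding handle), mid width, 50 mm above the bench; moves with the drawer; axes as the cabinet's. Panel 224 wide, 12 thick, from 20 to 105 mm above the bench
- drawer_floor (a point): point on the drawer's inner floor, 25 mm above the bench, 60 mm behind the outer face of the front panel, mid width; moves with the drawer; axes as the cabinet's. Inside: 200 mm wide (y), from x = -48 mm (back of the front panel) to x = +200 mm; side walls 5 thick, their tops 75 mm above the bench
- tray: sheet-aluminium parts pan, 80 wide (x) x 150 long (y) mm, floor 3 thick, walls 3 thick and 35 high on three sides, open mouth at its +y end, 0.28 kg empty. Origin: centre of its underside; z up. At the -y end a grip plate 50 wide (x), 10 thick and 75 long rises from 20 mm above the underside to 90 mm, leaning 20 degrees outwards (towards -y)
- tray_grip (a point): centre of the free part of the pan's grip plate: 98.8 mm towards -y from the pan's origin and 71.7 mm up; axes as the pan's (the plate itself leans 20 degrees from z towards -y)
- tray_mouth (a point): middle of the pan floor's open edge, 75 mm towards +y from the pan's origin, 3 mm up; axes as the pan's
- pommel1: turned brass knife-handle pommel, 24 diameter x 21 high mm with a bevelled top, 55 g; one of five alike, at first standing in the pan. Origin: centre of its flat foot, z along its axis
- pommel2: turned brass knife-handle pommel, 24 diameter x 21 high mm with a bevelled top, 55 g; one of five alike, at first standing in the pan. Origin: centre of its flat foot, z along its axis
- pommel3: turned brass knife-handle pommel, 24 diameter x 21 high mm with a bevelled top, 55 g; one of five alike, at first standing in the pan. Origin: centre of its flat foot, z along its axis
- pommel4: turned brass knife-handle pommel, 24 diameter x 21 high mm with a bevelled top, 55 g; one of five alike, at first standing in the pan. Origin: centre of its flat foot, z along its axis
- pommel5: turned brass knife-handle pommel, 24 diameter x 21 high mm with a bevelled top, 55 g; one of five alike, at first standing in the pan. Origin: centre of its flat foot, z along its axis
- buff: grey buffing wheel lying flat, 80 diameter x 25 mm; bystander, loose. Origin: at its underside
- bar: white bar of polishing compound, 110 x 35 x 30 mm; bystander, loose. Origin: at its underside
- wrench: steel wrench lying flat; bystander, loose. Origin: at its underside
- jar: amber glass jar, 70 diameter x 90 mm; bystander, loose. Origin: at its underside
- tin: tin can, 60 diameter x 100 mm; bystander, loose. Origin: at its underside
- woodblock: dark wooden block 90 x 60 x 40 mm; bystander, loose. Origin: at its underside

How it is judged:
By the outcome, as a careful person would: the job done as asked, in the order asked, and still so for the second after the job is handed in, with the robot touching nothing.
It also fails if it takes over 72 s, if anything falls off the work surface, if the arm or the gripper's body presses on something with over 40 N, if the wrist force passes 120 N, or if a joint passes its speed limit or range.

### The arm

A 7-joint arm with a two-finger parallel gripper is mounted at the origin on the work surface. World frame = base frame: x ahead of the robot, y to its left, z up, the work surface at z = 0. Lengths are in mm, angles in rad, forces in N, time in s.
With the tool pointing down it reaches from about 425 to 825 mm from the base axis. Payload 3.6 kg.
Tool frame: the origin (TCP) lies on the front face of the gripper's body, between the roots of the fingers; the fingertips stand 84 mm ahead of it and the grasp point (between the pads) lies 65 mm ahead of it; z points along the fingers, y is the direction in which the jaws open and shut (so a half turn about z gives the same grasp; the last joint's range is limited). The gripper opens to 93 mm and grips with 3 to 60 N. Pads are 15 mm wide; open, the fingers measure 128 mm over their backs; the gripper's body (75 mm by 188 mm) begins 65 mm behind the grasp point.
Start: joints at [1.073, 0.615, -0.013, 1.423, 0.008, 1.103, -0.04], TCP at [294.845, -579.253, 302.74] pointing down, gripper open.
Joint ranges: [-3.12, 3.12], [-0.3, 2.06], [-1.34, 1.32], [0.26, 2.42], [-1.36, 4.5], [0.01, 1.98], [-2.84, 2.84]. Speed limits (rad/s): [2.79, 2.79, 3.14, 3.14, 3.14, 3.14, 3.14].

### API

Orientations are given as a 3x3 rotation matrix whose columns are the frame's x, y, z axes.
In Python, from station import manip, fingers, planner, monitor, viewer, order gives the robot as it stands. Calls block until the motion is done:
- manip.move_pose(position, orientation): joint-space move of the TCP to a pose.
- manip.move_straight(position, orientation=None, speed=150, force_limit=None): straight line of the TCP; orientation=None keeps the orientation; speed is the mean speed in mm/s. With force_limit (N) it stops when the force on the tool has changed by that much, and returns True; else False.
- manip.movej(angles): joint-space move.
- fingers.move_gripper(opening, effort=None): finger opening in mm; effort is the grip in N (None keeps the last); returns when the fingers have stopped.
- manip.sleep(seconds).
- planner.inverse_kinematics(position, orientation): joint angles nearest the present ones, or None.
- monitor.read_state(): the state.
- viewer.read_camera(name): name is "scene" or "top" or "wrist"; returns (picture, depth): 480x640x3 uint8, red, green, blue; 480x640 float32, mm along the optical axis (not along the pixel's ray), 0 where there is no reading.
- viewer.calibration(name): a dict with "mtx" (3x3 intrinsics, pixels), "rvec" (rotation vector, rad) and "tvec" (3), from world to camera coordinates, as OpenCV has them. Camera axes: x right, y down, z forward; pixel columns grow to the right and rows downward; lengths in mm; the calibration is good to about 2 mm. The wrist camera is an equidistant fisheye: a pixel r from the principal point sees the ray r / f radians off the axis. A picture is of the moment at which its call begins: read the wrist's pose just before it. calibration takes no time and is no camera call; for the wrist camera it gives the pose at the moment of the call.
A pose or a line that the arm cannot do raises manip.Unreachable and nothing moves.
- order.hand_in(): hands the job in, once; it reports no verdict.
The state is a dict: "clock": time; "joint_pos": joint angles; "qd": joint speeds; "effort": joint torques, N m; "eef_pos": TCP position; "ee_rot": TCP orientation; "ft_force": force on the tool from outside, world axes, zero at the start; "moment": the same for the moment, N m; "grip_width": finger opening in mm.
Only numpy, scipy, OpenCV 4.12 (cv2) and the standard library are available. Lean on these libraries where they do the work, as an engineer would, in place of code of your own. Each camera call takes 0.05 s, during which the arm holds its last target. There are 200 camera calls.

## Working session

There is one attempt and no reset: what is moved stays moved. The work goes in short steps, each a Python script; the robot and the scene stay as the last script left them, time stands still between calls to the robot, and variables do not carry over. Pictures are saved under pics/ and viewed, about 8 in all and at most 12, crops included, and the job is handed in when it is done.

```bash
ls; mkdir -p pics; python3 - <<'E'
from station import manip, fingers, planner, monitor, viewer, order
import cv2,numpy as np
for n in ("scene","top"):
    p,d=viewer.read_camera(n); cv2.imwrite(f"pics/{n}0.png",p[:,:,::-1]); np.save(f"pics/{n}0.npy",d)
    c=viewer.calibration(n); print(n,c, (d>0).mean())
s=monitor.read_state(); print(s)
E
```

```text
pics
scene {'mtx': array([[475.69341099,   0.        , 318.8449151 ],
       [  0.        , 475.69341099, 244.06234877],
       [  0.        ,   0.        ,   1.        ]]), 'rvec': array([ 0.91607009,  2.4758782 , -1.12948327]), 'tvec': array([ 477.14779254, -153.59286375, 1218.71763332])} 0.996025390625
top {'mtx': array([[504.35073011,   0.        , 314.05361024],
       [  0.        , 504.35073011, 239.34078899],
       [  0.        ,   0.        ,   1.        ]]), 'rvec': array([ 2.18895096, -2.14252173,  0.07916211]), 'tvec': array([ -66.85668817,  609.20805406, 1019.44277124])} 0.996005859375
{'clock': 0.1, 'joint_pos': array([ 1.07350381,  0.61583532, -0.01260841,  1.42470862,  0.00807647,
        1.10337819, -0.04040364]), 'qd': array([ 6.83664461e-05, -4.00698529e-03, -4.94105312e-04, -2.78657440e-03,
       -6.26315600e-04, -6.57265892e-04,  5.16103914e-04]), 'effort': array([ 1.39679407e-03, -4.60041654e+01,  2.10265769e-01, -1.66245300e+01,
       -6.11421349e-02,  1.69965753e-02,  9.56706731e-05]), 'eef_pos': array([ 294.62087815, -578.83101263,  301.69842438]), 'ee_rot': array([[ 8.91188957e-01,  4.53631077e-01, -1.04399499e-03],
       [ 4.53632278e-01, -8.91186652e-01,  2.02692319e-03],
       [-1.09190508e-05, -2.27996139e-03, -9.99997401e-01]]), 'ft_force': array([ 0.0053557 ,  0.36771029, -0.05799326]), 'moment': array([ 0.03017766,  0.00287371, -0.0304831 ]), 'grip_width': 93.42014890550446}
```

View pics/scene0.png

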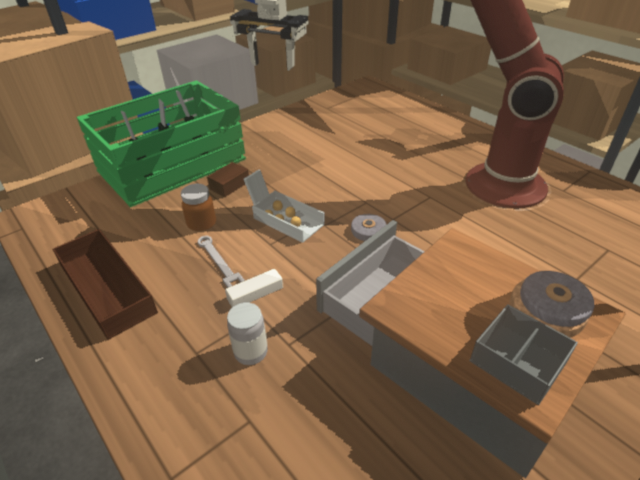

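View pics/top0.png

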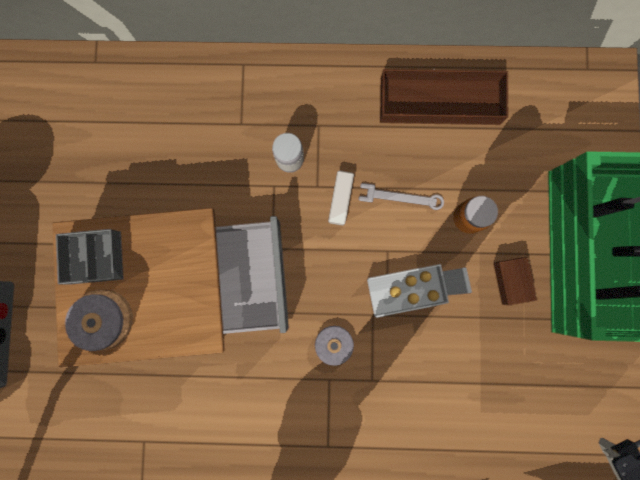

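Top view: the cabinet top spans (55–222, 210–362), with the open drawer front at column 280. The pan is at (370–445, 265–315) with its mouth to the left, facing the drawer. The grip plate is at (458, 281), the buff at (334, 346), the bar at (341, 198) and the block at (515, 281). Next I measure.

```bash
cat > h.py <<'E'
import cv2,numpy as np
from station import manip, fingers, planner, monitor, viewer, order
def cloud(n,d,c=None):
    c=c or viewer.calibration(n); K=c["mtx"]; R=cv2.Rodrigues(c["rvec"])[0]; t=c["tvec"]
    v,u=np.mgrid[:480,:640]
    P=np.dstack([(u-K[0,2])/K[0,0]*d,(v-K[1,2])/K[1,1]*d,d])
    return (P-t)@R
def rect(P):
    (c,s,a)=cv2.minAreaRect(P[:,:2].astype(np.float32)); return np.round(c,1),np.round(s,1),round(a,2)
E
python3 - <<'E'
from h import *
for n in("top","scene"):
    d=np.load(f"pics/{n}0.npy"); W=cloud(n,d); im=cv2.imread(f"pics/{n}0.png"); Z=W[...,2]
    np.save(f"pics/{n}W.npy",W)
    hsv=cv2.cvtColor(im,cv2.COLOR_BGR2HSV)
    m=(d>0)&(W[...,0]>200)&(W[...,0]<1000)
    X,Y=W[...,0],W[...,1]
    if n=="top":
        box=lambda u0,u1,v0,v1:(np.mgrid[:480,:640][1]>=u0)&(np.mgrid[:480,:640][1]<u1)&(np.mgrid[:480,:640][0]>=v0)&(np.mgrid[:480,:640][0]<v1)
        print("bench z",np.median(Z[box(340,380,380,440)]))
        B={"cabtop":(box(40,235,200,375),125,145),"dfront":(box(255,300,205,345),95,112),"dside":(box(218,285,210,345),65,82),"tray":(box(362,480,255,325),12,120),"grip":(box(440,480,255,310),45,120),
         "buff":(box(305,365,320,375),12,60),"bar":(box(320,360,165,230),12,60),"block":(box(490,545,250,310),15,60),"jar":(box(450,505,190,240),70,110),"tin":(box(265,310,125,180),70,130),"wrench":(box(358,450,180,212),4,40),"pan_pommel":(box(385,442,265,310),19,30)}
        for k,(b,lo,hi) in B.items():
            P=W[b&(Z>lo)&(Z<hi)]; print(k,len(P),*rect(P),np.percentile(P[:,2],[5,50,95]).round(1))
            bb=cv2.boxPoints(cv2.minAreaRect(P[:,:2].astype(np.float32))); print("   ",bb.round(0).tolist())
    else: 
        for k,lo,hi,r in(("cabtop",128,142,None),("tray",12,120,(X>430)&(X<620)&(Y>-380)&(Y<-100)),("grip",50,120,(X>430)&(X<620)&(Y>-420)&(Y<-150)),("dfront",98,112,(Y>0)&(Y<300)&(X<700))):
            b=m&(Z>lo)&(Z<hi); b=b if r is None else b&r
            P=W[b]; print("scene",k,len(P),*rect(P),np.percentile(P[:,2],[5,50,95]).round(1))
E
```

```text
bench z 0.3291250835230003
cabtop 18813 [506.5 272.5] [270.3 307. ] 6.45 [132.8 135.8 139.3]
    [[355.0, 410.0], [389.0, 105.0], [658.0, 135.0], [624.0, 440.0]]
dfront 776 [536.3  11.7] [223.1  13.3] 6.61 [101.1 105.1 108. ]
    [[425.0, 5.0], [426.0, -8.0], [648.0, 18.0], [646.0, 31.0]]
dside 497 [532.3  66.1] [216.6 123.3] 5.55 [69.3 75.2 78.7]
    [[419.0, 117.0], [431.0, -6.0], [646.0, 15.0], [634.0, 138.0]]
tray 1570 [ 513.3 -266. ] [ 80.1 184.9] 12.34 [15.3 33.7 90.3]
    [[454.0, -184.0], [494.0, -365.0], [572.0, -348.0], [533.0, -167.0]]
grip 482 [ 530.2 -343.1] [49.9 26.9] 12.7 [48.2 76.  92.5]
    [[503.0, -335.0], [509.0, -362.0], [557.0, -351.0], [552.0, -324.0]]
buff 1197 [393.5 -99.9] [79.  78.5] 36.25 [17.  20.5 25. ]
    [[338.0, -92.0], [385.0, -155.0], [449.0, -108.0], [402.0, -45.0]]
bar 881 [ 700.2 -108.5] [ 34.8 110.8] 80.93 [26.5 30.2 33.3]
    [[643.0, -117.0], [752.0, -134.0], [758.0, -100.0], [648.0, -83.0]]
block 1499 [ 533.9 -468.4] [90.1 62.5] 10.94 [26.  39.9 43. ]
    [[484.0, -446.0], [496.0, -508.0], [584.0, -490.0], [572.0, -429.0]]
jar 831 [ 666.5 -380.7] [60.6 59.9] 0.22 [82.6 90.  93.1]
    [[636.0, -351.0], [636.0, -411.0], [697.0, -411.0], [697.0, -351.0]]
tin 760 [784.    1.5] [57.4 56.7] 77.26 [ 79.4 100.  103.2]
    [[750.0, -20.0], [805.0, -33.0], [818.0, 23.0], [763.0, 36.0]]
wrench 786 [ 710.4 -239.6] [ 67.  189.1] 0.95 [ 4.3  7.4 10.8]
    [[675.0, -146.0], [678.0, -335.0], [745.0, -334.0], [742.0, -145.0]]
pan_pommel 381 [ 515.  -267.2] [ 77.2 107.4] 12.26 [19.3 21.9 26.7]
    [[466.0, -223.0], [489.0, -328.0], [564.0, -312.0], [541.0, -207.0]]
scene cabtop 23299 [ 561.4 -318.8] [ 406.1 1505.1] 10.74 [131.5 133.8 137.9]
scene tray 1728 [ 503.9 -223.4] [ 88.1 273.6] 14.55 [13.5 27.8 82.6]
scene grip 354 [ 531.  -344.5] [53.8 26. ] 15.59 [52.1 72.1 89. ]
scene dfront 727 [597.6 102. ] [361.2 173.3] 55.37 [ 98.5 102.6 105. ]
```

Two views agree on the grip to within about 2 mm: about (530.6, -345, 72), pan yaw 12.3°. The cabinet front is at (521, 145), its inward axis at 96.4°, and the drawer is about 140 mm open. Next I check reach for the whole plan.

```bash
cat >> h.py <<'E'
from numpy import cos,sin,radians as rad,array as A
Zv=A([0,0,1.])
CF=A([520.7,144.8,0]); CA=96.4      # carcass front foot, inward axis heading
ux=A([cos(rad(CA)),sin(rad(CA)),0])
PO=A([509.5,-248.8,0]); PA=102.3    # pan origin, heading of its +y
def pan_frame(head,theta):
    """axes of the pan, its +y heading given, mouth tipped down by theta (deg)"""
    f=A([cos(rad(head)),sin(rad(head)),0]); x=np.cross(f,Zv); t=rad(theta)
    y=cos(t)*f-sin(t)*Zv; return np.column_stack([x,y,np.cross(x,y)])
G=A([0,-98.8,71.7]); M=A([0,75,3.])
LL=A([0,-sin(rad(20)),cos(rad(20))]); NN=A([0,cos(rad(20)),sin(rad(20))])
DEEP=3; SIGN=1
def tool(o,R,back=0,sign=None):
    """TCP pose holding the plate of a pan with origin o, axes R"""
    s=sign or SIGN; z=-R@LL; y=s*(R@NN); T=np.column_stack([np.cross(y,z),y,z])
    return o+R@(G+(65-DEEP+back)*LL),T
def pour_origin(theta,mouth_in,mouth_z,opening=140,head=None):
    R=pan_frame(head or CA,theta); m=CF+ux*(-opening+mouth_in)+Zv*mouth_z
    return m-R@M,R
def push_pose(x,z=50,tilt=30,sign=1):
    """fingertip at cabinet x (mm), tool tilted down"""
    t=rad(tilt); zz=cos(t)*ux-sin(t)*Zv; y=sign*np.cross(ux,Zv); tip=CF+ux*x+Zv*z
    return tip-84*zz,np.column_stack([np.cross(y,zz),y,zz])
E
python3 - <<'E'
from h import *
ik=lambda p:(lambda q:None if q is None else q.round(2))(planner.inverse_kinematics(*p))
for s in(1,-1):
    R=pan_frame(PA,0); print("s",s)
    print("pre",ik(tool(PO,R,90,s)),"grasp",ik(tool(PO,R,0,s)),"lift",ik(tool(PO+[0,0,130],R,0,s)))
    for th in(0,20,40,50,60,70): 
        o,r=pour_origin(th,45,110 if th>30 else 140); p=tool(o,r,0,s); print(th,p[0].round(0),ik(p))
    for t in(20,30,40):
      for x in(-230,-150,-60,0,): print("push",t,x,ik(push_pose(x,50,t,s)))
E
```

```text
s 1
pre [ 1.05  0.98 -0.85  1.24  0.4   1.39  2.06] grasp [ 1.04  1.04 -0.83  1.38  0.45  1.2   2.01] lift [ 1.04  0.9  -0.87  1.28  0.35  1.41  2.03]
0 [ 553. -143.  267.] [ 0.84  0.74 -0.88  1.61  0.23  1.09  1.66]
20 [547. -89. 326.] [ 0.61  0.54 -0.78  1.66  0.41  1.12  1.4 ]
40 [539. -17. 333.] [ 0.26  0.48 -0.64  1.73  0.67  1.2   1.04]
50 [534.  22. 341.] [ 0.09  0.49 -0.58  1.72  0.78  1.32  0.88]
60 [530.  63. 342.] [-0.08  0.53 -0.54  1.71  0.87  1.46  0.75]
70 [525. 103. 337.] [-0.25  0.6  -0.48  1.69  0.93  1.6   0.64]
push 20 -230 [ 0.88  1.25 -0.66  1.44 -0.38  1.31  0.75]
push 20 -150 [ 0.83  1.23 -0.69  1.59 -0.43  1.13  0.76]
push 20 -60 [ 0.75  1.23 -0.74  1.73 -0.52  0.94  0.79]
push 20 0 [ 0.68  1.23 -0.76  1.81 -0.6   0.82  0.83]
push 30 -230 [ 0.86  1.16 -0.65  1.5  -0.32  1.19  0.7 ]
push 30 -150 [ 0.81  1.14 -0.69  1.65 -0.36  1.01  0.68]
push 30 -60 [ 0.71  1.12 -0.73  1.78 -0.45  0.83  0.7 ]
push 30 0 [ 0.64  1.12 -0.76  1.85 -0.52  0.71  0.71]
push 40 -230 [ 0.83  1.06 -0.63  1.57 -0.24  1.07  0.63]
push 40 -150 [ 0.76  1.04 -0.68  1.71 -0.29  0.9   0.6 ]
p
[... 618 characters left out ...]
.02  1.7   0.77  1.4  -2.34]
push 20 -230 [ 0.36  1.19  0.35  1.46 -1.03  1.77 -1.82]
push 20 -150 [ 0.29  1.14  0.29  1.61 -1.07  1.65 -1.8 ]
push 20 -60 [ 0.2   1.1   0.21  1.75 -1.15  1.51 -1.77]
push 20 0 [ 0.14  1.08  0.15  1.83 -1.22  1.42 -1.76]
push 30 -230 [ 0.36  1.08  0.3   1.52 -0.95  1.58 -1.88]
push 30 -150 [ 0.28  1.04  0.25  1.67 -1.01  1.46 -1.86]
push 30 -60 [ 0.18  1.    0.18  1.8  -1.1   1.33 -1.84]
push 30 0 [ 0.11  0.98  0.13  1.87 -1.18  1.25 -1.84]
push 40 -230 [ 0.33  0.99  0.27  1.59 -0.88  1.4  -1.93]
push 40 -150 [ 0.24  0.95  0.22  1.73 -0.95  1.28 -1.93]
push 40 -60 [ 0.14  0.91  0.16  1.84 -1.05  1.15 -1.93]
push 40 0 [ 0.07  0.89  0.11  1.9  -1.13  1.08 -1.94]
```

```bash
sed -i 's/SIGN=1/SIGN=-1/' h.py; python3 - <<'E'
from h import *
R=pan_frame(PA,0)
fingers.move_gripper(55,60)
manip.move_pose(*tool(PO,R,90))
print(manip.move_straight(*tool(PO,R,0),speed=100,force_limit=15))
fingers.move_gripper(0,60)
s=monitor.read_state(); print(s["clock"],s["grip_width"],s["ft_force"],s["eef_pos"],tool(PO,R,0)[0])
manip.move_straight(*tool(PO+[0,0,25],R,0),speed=50)
s=monitor.read_state(); print(s["clock"],s["grip_width"],s["ft_force"],s["moment"])
for n in("scene","top"):
    p,d=viewer.read_camera(n); cv2.imwrite(f"pics/{n}1.png",p[:,:,::-1]); np.save(f"pics/{n}1.npy",d)
a=cv2.imread("pics/scene1.png")[120:320,180:440]; b=cv2.imread("pics/top1.png")[200:350,340:560]
a=cv2.resize(a,(520,400));b=cv2.resize(b,(280,191)); c=np.zeros((600,520,3),np.uint8);c[:400]=a;c[400:591,:280]=b
cv2.imwrite("pics/g1.png",c)
E
```

```text
False
3.9583 9.427576007159482 [ 0.65099118 -0.29517177 -0.99488806] [ 535.06200577 -366.09549532  129.91562892] [ 535.06476453 -366.05059733  129.96094249]
4.6083 9.930903808771262 [-0.10483075  1.04441461 -5.80935754] [-1.17268731 -0.26797974 -0.00651118]
```

View pics/g1.png

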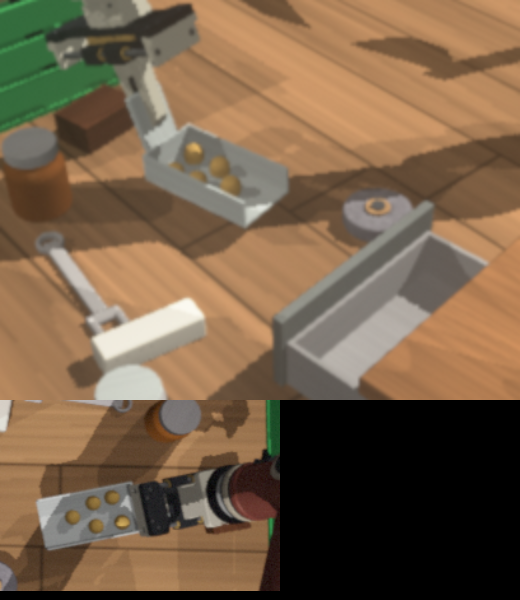

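Held level, with all five pommels visible (about (180–240, 150–185) in the scene crop). Now carrying and pouring.

```bash
python3 - <<'E'
from h import *
def shot(k):
    for n in("scene","top"):
        p,d=viewer.read_camera(n); cv2.imwrite(f"pics/{n}{k}.png",p[:,:,::-1]); np.save(f"pics/{n}{k}.npy",d)
manip.move_straight(*tool(PO+[0,0,150],pan_frame(PA,-6),0),speed=100)
go=lambda th,mi,mz,sp:manip.move_straight(*tool(*pour_origin(th,mi,mz)),speed=sp)
go(-6,-40,150,130); go(-4,38,138,100)
s=monitor.read_state(); print(s["clock"],s["grip_width"],s["ft_force"])
for th,mz in((8,132),(18,124),(27,116),(36,110),(45,105),(53,102),(60,100)):
    go(th,40,mz,90); s=monitor.read_state(); print(th,s["clock"],s["ft_force"].round(2))
manip.sleep(0.6); s=monitor.read_state(); print(s["clock"],s["ft_force"],s["grip_width"])
shot(2)
a=cv2.imread("pics/scene2.png")[100:400,200:520]; b=cv2.imread("pics/top2.png")[180:380,180:500]
cv2.imwrite("pics/g2.png",np.vstack([cv2.resize(a,(480,450)),np.pad(b[:150],((0,0),(0,160),(0,0)))]))
E
```

```text
8.1917 10.100003612877027 [ 0.30450298 -1.12910804 -7.10294213]
8 8.8417 [ 0.27  0.11 -6.27]
18 9.3833 [-0.26 -0.31 -6.33]
27 9.9 [-0.46  0.06 -6.26]
36 10.4333 [ 0.74 -0.66 -5.53]
45 10.975 [-0.17 -0.94 -3.39]
53 11.4833 [ 0.24 -0.44 -3.32]
60 11.95 [ 0.58 -0.97 -3.39]
12.55 [ 0.83652627  0.37557382 -3.68037617] 9.865722209913788
```

View pics/g2.png

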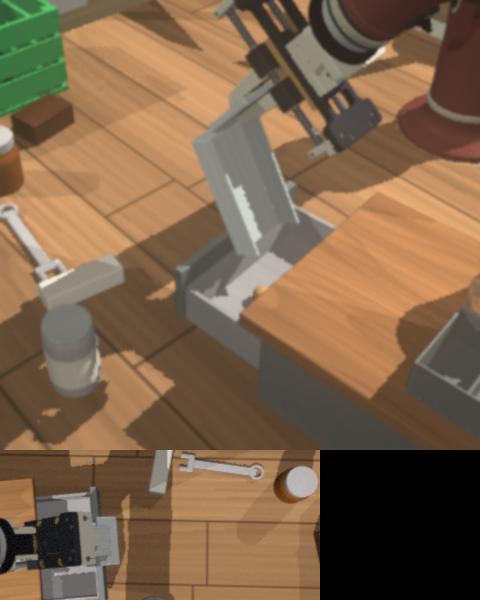

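The pan is empty in view and the weight fell by about 2.8 N, which matches five pommels. Next: raise the pan back level, return it, set it down and check.

```bash
python3 - <<'E'
from h import *
go=lambda th,mi,mz,sp:manip.move_straight(*tool(*pour_origin(th,mi,mz)),speed=sp)
for th,mz in((50,112),(38,125),(25,135),(12,142),(0,148)): go(th,40,mz,150)
go(0,-40,155,150)
R=pan_frame(PA,0)
manip.move_straight(*tool(PO+[0,0,150],R),speed=150)
manip.move_straight(*tool(PO+[0,0,12],R),speed=120)
manip.sleep(.3)
print("down",manip.move_straight(*tool(PO+[0,0,-4],R),speed=15,force_limit=3))
s=monitor.read_state(); print(s["clock"],s["eef_pos"]-tool(PO,R)[0],s["ft_force"])
fingers.move_gripper(50)
manip.move_straight(*tool(PO,R,100),speed=120)
p,_=push_pose(-300,150); 
p,T=tool(PO,R,100); manip.move_straight(p+[-60,-20,60],T,speed=150)
for n in("scene","top"):
    q,d=viewer.read_camera(n); cv2.imwrite(f"pics/{n}3.png",q[:,:,::-1]); np.save(f"pics/{n}3.npy",d)
W=cloud("top",np.load("pics/top3.npy")); X,Y,Z=W[...,0],W[...,1],W[...,2]
P=W[(X>430)&(X<600)&(Y>-325)&(Y<-140)&(Z>25)&(Z<45)]; print("pan walls",rect(P),np.percentile(P[:,2],[5,50,95]))
P=W[(X>430)&(X<600)&(Y>-300)&(Y<-140)&(Z>-5)&(Z<45)]
for y in(-290,-250,-210,-180): 
    Q=W[(abs(Y-y)<10)&(abs(X-(509.5-(y+248.8)*.218))<20)]; print(y,np.median(Q[:,2]))
P=W[(X>400)&(X<670)&(Y>-30)&(Y<45)&(Z>98)&(Z<112)]; print("dfront",rect(P), ((P.mean(0)-CF)@ux))
s=monitor.read_state(); print(s["clock"])
a=cv2.imread("pics/scene3.png")[150:400,200:500]; b=cv2.imread("pics/top3.png")[180:380,200:500]
cv2.imwrite("pics/g3.png",np.vstack([cv2.resize(a,(480,400)),np.pad(b,((0,0),(0,180),(0,0)))]))
E
```

```text
down True
19.0917 [-0.05549968 -0.07000454 -0.10001797] [-0.68430249 -0.20706532  5.78652279]
pan walls (array([ 510.1, -252.1]), array([ 80.1, 156.8]), 12.18) [27.18201323 34.48340172 38.29539824]
-290 2.919607738740627
-250 3.0503454249954025
-210 3.2569399789635414
-180 2.9828281022579883
dfront (array([536.6,  13.1]), array([223. ,  12.5]), 6.5) -132.92176925562424
21.75
```

View pics/g3.png

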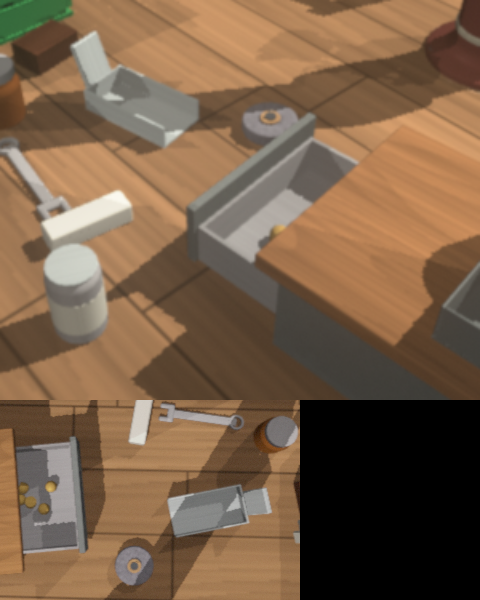

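The pan stands empty and level near where it began, with floor z = 3.0 along its length. The brass pommels lie in the drawer at (20–52, 485–510) in the lower crop, and the drawer hasn't shifted. Now pushing it home with closed fingertips, tilted in under the overhang.

```bash
python3 - <<'E'
from h import *
fingers.move_gripper(0,30)
p,T=push_pose(-195,50,30,1)
manip.move_pose(p+[0,0,140],T)
manip.move_straight(p,T,speed=120)
for x,sp,f in((-20,80,25),(4,30,30)):
    r=manip.move_straight(*push_pose(x,50,30,1),speed=sp,force_limit=f)
    s=monitor.read_state(); tip=s["eef_pos"]+84*s["ee_rot"][:,2]; print(r,s["clock"],s["ft_force"].round(1),((tip-CF)@ux).round(1))
manip.move_straight(*push_pose(-150,50,30,1),speed=120)
manip.move_straight(push_pose(-200)[0]+[0,-40,180],T,speed=150)
for n in("scene","top"):
    q,d=viewer.read_camera(n); cv2.imwrite(f"pics/{n}4.png",q[:,:,::-1]); np.save(f"pics/{n}4.npy",d)
print(monitor.read_state()["clock"])
a=cv2.imread("pics/scene4.png")[150:480,150:550]; b=cv2.imread("pics/top4.png")[100:370,180:560]
cv2.imwrite("pics/g4.png",np.vstack([a,np.pad(b,((0,0),(0,20),(0,0)))]))
E
```

```text
False 27.6083 [-0.6 -0.3  0.4] -20.1
True 28.3 [-0.7 -3.2  1.7] -3.5
31.2667
```

View pics/g4.png

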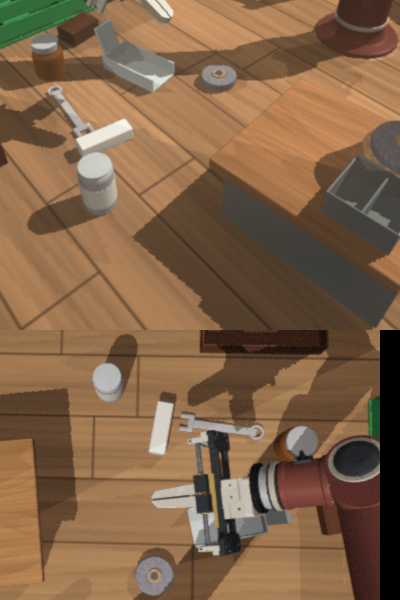

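The drawer is in, but the fingertip stopped at x ≈ -3.5 mm by my estimate. I'll use the wrist camera to compare the drawer panel with the carcass front.

```bash
cat >> h.py <<'E'
def wrist(name):
    c=viewer.calibration("wrist"); p,d=viewer.read_camera("wrist"); cv2.imwrite(f"pics/{name}.png",p[:,:,::-1])
    K=c["mtx"]; R=cv2.Rodrigues(c["rvec"])[0]; v,u=np.mgrid[:480,:640]
    a=(u-K[0,2])/K[0,0]; b=(v-K[1,2])/K[1,1]; r=np.hypot(a,b)+1e-9; t=np.tan(np.minimum(r,1.4))/r
    W=(np.dstack([a*t*d,b*t*d,d])-c["tvec"])@R; W[d<=0]=np.nan; return p,W
E
python3 - <<'E'
from h import *
p,T=push_pose(-150,60,15,1); manip.move_straight(p,T,speed=150)
im,W=wrist("w5"); C=W-CF; cx=C@ux; cy=C@np.cross(Zv,ux); z=W[...,2]
ok=np.isfinite(cx)&(abs(cx)<20)&(z>0)&(z<114)
st=lambda m:(int(m.sum()),np.percentile(cx[m],[10,50,90]).round(2) if m.any() else None)
for z0,z1 in((3,17),(25,50),(50,75),(75,100),(107,113)):
    print(z0,z1,[st(ok&(z>z0)&(z<z1)&(cy>a)&(cy<b)) for a,b in((-125,-114),(-105,-50),(-50,50),(50,105),(114,125))])
print(monitor.read_state()["clock"])
E
```

```text
3 17 [(121, array([0.61, 1.54, 2.39])), (984, array([ 0.87,  2.19, 13.17])), (2045, array([ 0.67,  2.17, 15.33])), (1049, array([ 0.62,  2.24, 15.41])), (158, array([0.49, 1.3 , 3.45]))]
25 50 [(243, array([0.74, 1.63, 2.47])), (1507, array([0.66, 1.54, 2.38])), (2931, array([0.54, 1.38, 2.28])), (1506, array([0.41, 1.26, 2.09])), (311, array([0.38, 1.3 , 2.66]))]
50 75 [(262, array([0.72, 1.54, 2.54])), (1644, array([0.66, 1.49, 2.36])), (3177, array([0.25, 1.26, 2.19])), (1658, array([0.4 , 1.28, 2.14])), (316, array([0.3 , 1.28, 2.34]))]
75 100 [(284, array([0.73, 1.64, 2.53])), (1777, array([0.62, 1.51, 2.43])), (3539, array([-0.37,  0.68,  1.85])), (1798, array([0.34, 1.27, 2.16])), (357, array([0.32, 1.29, 2.76]))]
107 113 [(54, array([0.79, 1.68, 2.27])), (0, None), (1, array([6.7, 6.7, 6.7])), (1, array([2.47, 2.47, 2.47])), (59, array([0.48, 1.47, 6.54]))]
32.85
```

View pics/w5.png

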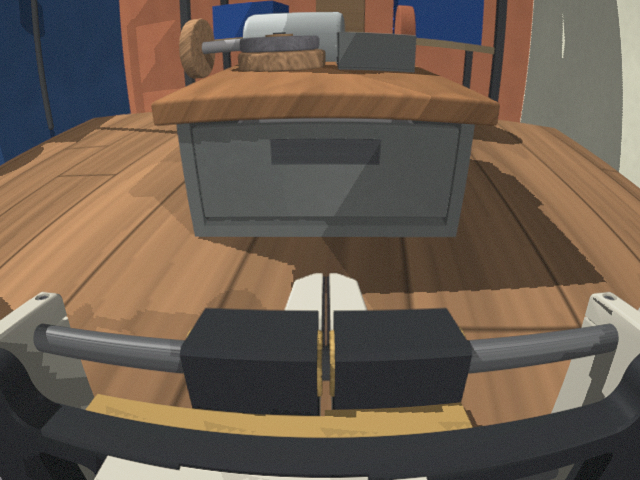

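The drawer is flush: the panel sits at 1.3–1.5 mm and the carcass frame at 1.3–1.6 mm. Now I clear the arm, check the pan and the bystanders, and hand in if they're good.

```bash
python3 - <<'E'
from h import *
s=monitor.read_state(); manip.move_straight(push_pose(-200)[0]+[0,-40,200],speed=150)
manip.movej([1.073,0.615,-0.013,1.423,0.008,1.103,-0.04])
q,d=viewer.read_camera("top"); cv2.imwrite("pics/top6.png",q[:,:,::-1])
V=cloud("top",d); W0=cloud("top",np.load("pics/top0.npy"))
B={"pan":(362,480,255,325,12,120),"buff":(305,365,320,375,12,60),"bar":(320,360,165,230,12,60),"block":(490,545,250,310,15,60),"jar":(450,505,190,240,70,110),"tin":(265,310,125,180,70,130),"wrench":(358,450,180,212,4,40),"topitems":(45,140,220,365,145,200)}
for k,(a,b,c,e,lo,hi) in B.items():
    o=[]
    for W in(W0,V):
        P=W[c:e,a:b].reshape(-1,3); P=P[(P[:,2]>lo)&(P[:,2]<hi)]; o.append(P.mean(0).round(1))
    print(k,o[0],(o[1]-o[0]).round(1))
print(monitor.read_state()["clock"])
E
```

```text
pan [ 518.7 -296.7   40.9] [  2.4 -15.   10.4]
buff [394.1 -99.8  20.7] [-0.1 -0.2  0. ]
bar [ 698.7 -108.2   29.9] [0.1 0.  0. ]
block [ 533.2 -464.9   38.6] [ 0.1 -0.1  0. ]
jar [ 665.6 -379.4   89.4] [ 0.   0.1 -0.1]
tin [781.7   1.1  97.4] [-0.1  0.1  0. ]
wrench [ 707.1 -234.1    7.4] [ 0.3  0.3 -0.1]
topitems [485.  332.7 170. ] [0.1 0.2 0.1]
36.4917
```

View pics/top6.png

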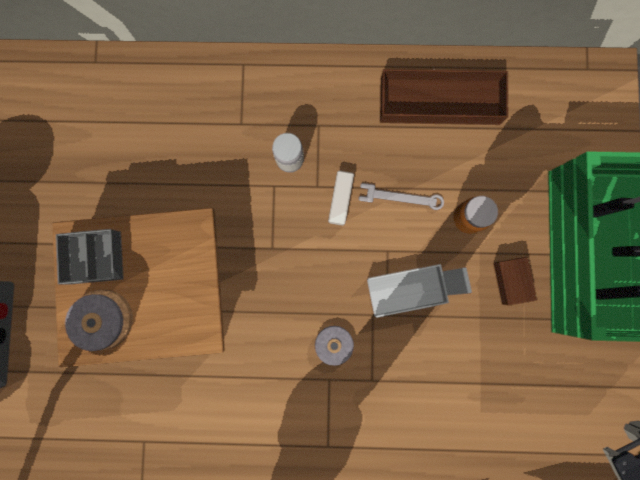

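The pan is empty at its old place (370–470, 265–315). Its mean height shifted only because the pommels are no longer in the mask. Bystanders moved less than 0.5 mm, the drawer is shut, and no pommels are on the bench.

```bash
python3 -c "
from station import order; order.hand_in()"
```

```text
the job is handed in; nothing more can be done
```

The job is done and handed in at about 36.5 s of the 72 s allowed. I gripped the pan by its leaning plate, tipped all five pommels into the drawer and stood the empty pan back where it was. I then pushed the drawer home with the closed fingertips, tilted in under the overhanging top.

What the last checks showed:
- **Pommels:** the load on the wrist fell by about 2.8 N, which matches five pommels. The pan looked empty, and none were on the bench. I made out about five in the drawer before closing it, in one coarse picture.
- **Pan:** level on the bench, with its floor 2.9–3.3 mm above the bench along its length.
- **Drawer:** flush. The wrist camera put the panel and the carcass front within about 0.3 mm of each other, apart from one patch of the panel that read about 0.8 mm proud.
- **Other things:** none moved more than 0.5 mm.

Two readings disagreed at first:
- **Fingertip:** it stopped at about -3.5 mm by my estimate, short of fully home. That is probably the tilted tip's corner and small calibration error, since the wrist camera then showed the drawer flush.
- **Pan position:** the simple before-and-after comparison suggested a shift. That came from the pommels no longer being counted in it. The rectangle fitted to the pan's walls after it was set down put it back in place.

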